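# Spin-test model aircraft wheels and bin the one that binds

### The arm

A 6-joint arm with a two-finger parallel gripper is mounted at the origin on the work surface. World frame = base frame: x ahead of the robot, y to its left, z up, the work surface at z = 0. Lengths are in m, angles in rad, forces in N, time in s.
With the tool pointing down it reaches from about 0.25 to 0.725 m from the base axis. Payload 4 kg.
Tool frame: the origin (TCP) lies at the very end of the fingers, on their centre line; the grasp point (between the pads) lies 19 mm behind it; x points along the fingers, z is the direction in which the jaws open and shut, and the axes are right-handed (so a half turn about x gives the same grasp; the last joint's range is limited). The gripper opens to 85 mm and grips with 20 to 120 N. Pads are 22 mm wide; open, the fingers measure 114 mm over their backs; the gripper's body (76 mm by 85 mm) begins 54 mm behind the grasp point. The pads swing forward as they close: fully open they stand 13 mm farther back than shut.
Start: joints at [1.109, 0.241, 0.005, 1.335, 0, 1.571], TCP at [0.223, 0.448, 0.231] pointing down, gripper open.
Joint ranges: [-2.72, 2.72], [-1.05, 1.87], [-1.09, 1.28], [-1.99, 2.15], [-1.42, 1.44], [-3.14, 3.14]. Speed limits (rad/s): [2.79, 2.79, 3.14, 3.14, 3.14, 3.14].

### API

Orientations are given as a unit quaternion [x, y, z, w].
In Python, from workcell import bot gives the robot as it stands.
- The arm moves only by the tool step_arm, never from a script. Its argument "series" is a list of rows, each an object of numbers: "x", "y", "z": the shift along the world's x, y, z in cm; "twist": the turn about the world's z in degrees; "jaw": the finger opening in cm, from 0 to 8.54. In form: [{"x": .., "y": .., "z": .., "twist": .., "jaw": ..}, ...]. A call has 1 to 10 rows; each row is the pose to reach, as a shift and turn from the pose measured when the call began; what a row does not reach only later rows make up. A row lasts 1/12 s, in which the tool goes at most 41.7 mm and 7.16 degrees, less where a joint would pass 70% of its speed; a pose out of reach is approached as far as the arm can. A call with a gripper value outside its range is refused whole. The fingers move at their own pace and stop on an object; the grip force is fixed at half the most. Time passes only in rows, so rows that repeat a pose let the fingers close. It gives the time, the measured TCP pose, the force and the opening at its end, in the units of the state.
- bot.get_obs(): the state, without advancing time (a new reading comes with each control period).
- bot.camera(name): name is "scene" or "top"; returns (picture, depth): 480x640x3 uint8, red, green, blue; 480x640 float32, m along the optical axis (not along the pixel's ray), 0 where there is no reading.
- bot.camera_info(name): a dict with "camera_matrix" (3x3 intrinsics, pixels), "D" ([k1, k2, p1, p2, k3] as OpenCV has them; the pictures are not rectified), "R" (3x3) and "t" (3): a world point X has camera coordinates R X + t. Camera axes: x right, y down, z forward; pixel columns grow to the right and rows downward; lengths in m; the calibration is good to about 2 mm. A picture is of the moment at which its call begins. camera_info takes no time and is no camera call.
- bot.job_done(): hands the job in, once; it reports no verdict.
The state is a dict: "clock": time; "joint_pos": joint angles; "joint_vel": joint speeds; "tau": joint torques, N m; "eef_pos": TCP position; "tool_rot": TCP orientation; "ft_force": force on the tool from outside, world axes, zero at the start; "ft_torque": the same for the moment, N m; "grip_width": finger opening in m.
Only numpy, scipy, OpenCV 4.12 (cv2) and the standard library are available. Lean on these libraries where they do the work, as an engineer would, in place of code of your own. Each camera call takes 0.05 s, during which the arm holds its last target.

### The job

Three look-alike wheels stand on their axles on the tailgate, and one of them binds. First push each of the three by its red peg at least a quarter turn to see which one does not run on freely; then lift that wheel by its axle, together with its foot plate, and set it down upright in the blue bin without dropping it. Leave the two good ones standing where they are.

Things in the scene. Friction and masses are not known exactly. Their poses are not given: they have to be found in the camera images.
- axle_a (a point): Grip point on the fixed vertical steel axle (14 mm diameter) of assembly unit_a; z up. Heights over the assembly's underside: this point 96 mm, axle top 106 mm; 80 x 80 x 12 mm aluminium foot plate at the bottom; black wheel, 124 mm diameter, lying flat round the axle, 18 to 46 mm. All about 0.7 kg, lifted by the axle from above. The three assemblies look alike and stand in any order.
- peg_a (a point): Middle of the red upright peg on wheel a: 10 mm in diameter, standing 26 mm up from the wheel's top face (46 to 72 mm above the underside of the foot plate), 53 mm from the axle's centre line. It turns with the wheel; this point is 59 mm above the underside.
- wheel_a (a joint): Turn of wheel a on its axle, rad, positive counter-clockwise from above, no end stops; starts within 0.15 of 0. A sound wheel takes almost no force and runs on by itself after a push on its peg; a binding one drags (just under 1 N at the peg) and stops as soon as the push stops.
- axle_b (a point): Grip point on the fixed vertical steel axle (14 mm diameter) of assembly unit_b; z up. Heights over the assembly's underside: this point 96 mm, axle top 106 mm; 80 x 80 x 12 mm aluminium foot plate at the bottom; black wheel, 124 mm diameter, lying flat round the axle, 18 to 46 mm. All about 0.7 kg, lifted by the axle from above. The three assemblies look alike and stand in any order.
- peg_b (a point): Middle of the red upright peg on wheel b: 10 mm in diameter, standing 26 mm up from the wheel's top face (46 to 72 mm above the underside of the foot plate), 53 mm from the axle's centre line. It turns with the wheel; this point is 59 mm above the underside.
- wheel_b (a joint): Turn of wheel b on its axle, rad, positive counter-clockwise from above, no end stops; starts within 0.15 of 0. A sound wheel takes almost no force and runs on by itself after a push on its peg; a binding one drags (just under 1 N at the peg) and stops as soon as the push stops.
- axle_c (a point): Grip point on the fixed vertical steel axle (14 mm diameter) of assembly unit_c; z up. Heights over the assembly's underside: this point 96 mm, axle top 106 mm; 80 x 80 x 12 mm aluminium foot plate at the bottom; black wheel, 124 mm diameter, lying flat round the axle, 18 to 46 mm. All about 0.7 kg, lifted by the axle from above. The three assemblies look alike and stand in any order.
- peg_c (a point): Middle of the red upright peg on wheel c: 10 mm in diameter, standing 26 mm up from the wheel's top face (46 to 72 mm above the underside of the foot plate), 53 mm from the axle's centre line. It turns with the wheel; this point is 59 mm above the underside.
- wheel_c (a joint): Turn of wheel c on its axle, rad, positive counter-clockwise from above, no end stops; starts within 0.15 of 0. A sound wheel takes almost no force and runs on by itself after a push on its peg; a binding one drags (just under 1 N at the peg) and stops as soon as the push stops.
- bin: Blue open-topped repair bin, fixed to the table, 200 x 200 mm outside, 45 mm high, walls and floor 5 mm thick. Origin: centre of its underside, on the table; x and y along its sides, z up.

How it is judged:
On the way, in this order (a step that is already met when the one before it is completed fails the run):
1. each of the three wheels has been turned on its axle (its joint reads beyond 0.5 rad either way) ((value of joint wheel_a above 0.5 rad or value of joint wheel_a below -0.5 rad) and (value of joint wheel_b above 0.5 rad or value of joint wheel_b below -0.5 rad) and (value of joint wheel_c above 0.5 rad or value of joint wheel_c below -0.5 rad)), for 0.1 s.
2. the binding wheel (b), still in the fingers, is lowered into the bin to within 15 mm of the bin's floor (x of axle_b in the frame of bin between -0.05 and 0.05 m and y of axle_b in the frame of bin between -0.05 and 0.05 m and z of axle_b in the frame of bin below 0.116 m and contact force between the fingers and unit_b above 1 N), for 0.05 s.
At the end, for the whole second after the job is handed in: The binding wheel's assembly stands upright (within 10 degrees) on the floor of the blue bin, its axle within 50 mm of the bin's centre along either side, and released; both good assemblies stand upright within 60 mm of where they started (x of axle_b in the frame of bin between -0.05 and 0.05 m and y of axle_b in the frame of bin between -0.05 and 0.05 m and z of axle_b in the frame of bin between 0.091 and 0.109 m and angle between each of axle_b, axle_a, axle_c's own z axis and vertical below 0.17 rad and distance of each of axle_a, axle_c from where it was at the start of the episode below 0.06 m); the robot touches nothing.
It fails at once if a good wheel's assembly is carried or pushed more than 60 mm from its place (distance of any of axle_a, axle_c from where it was at the start of the episode above 0.06 m).
It also fails if it takes over 69 s, if anything falls off the work surface, if the arm or the gripper's body presses on something with over 40 N, if the wrist force passes 120 N, or if a joint passes its speed limit or range.

## Working session

There is one attempt and no reset: what is moved stays moved. The work goes in short steps, Python scripts to look and compute and a tool call to move; the robot and the scene stay as the last step left them, time stands still between calls to the robot, and variables do not carry over. Pictures are saved under pics/ and viewed, and the job is handed in when it is done.

Besides the shell and the picture viewer there is one more tool, called after "Request:" in YAML: its name, and indented under it one key for each argument. step_arm: Moves the arm, as the interface text tells. Its arguments: {"type":"object","properties":{"series":{"type":"array","items":{"type":"object","properties":{"x":{"type":"number"},"y":{"type":"number"},"z":{"type":"number"},"twist":{"type":"number"},"jaw":{"type":"number"}}}}},"required":["series"]}

```bash
mkdir -p pics; ls; python3 - <<'E'
from workcell import bot
import cv2
o=bot.get_obs();print(o)
for n in("scene","top"):
    p,d=bot.camera(n);cv2.imwrite(f"pics/{n}0.png",p[:,:,::-1]);i=bot.camera_info(n);print(n,i)
    import numpy as np
    np.savez(f"{n}0.npz",p=p,d=d)
E
```

```text
pics
{'clock': 0.0, 'joint_pos': array([ 1.10896763e+00,  2.41396696e-01,  3.71078244e-03,  1.33515739e+00,
       -1.97899987e-05,  1.57081535e+00]), 'joint_vel': array([-0.0009628 , -0.00072847,  0.0017155 ,  0.00066236,  0.00135117,
        0.00036042]), 'tau': array([ 1.83469001e-04, -3.72317684e+01,  2.52407598e+01,  1.70394470e-02,
        7.32786793e-05, -6.38740090e-06]), 'eef_pos': array([0.22252139, 0.44706042, 0.23041593]), 'tool_rot': array([-0.37267601,  0.60177743,  0.37190202,  0.60055424]), 'ft_force': array([ 0.52422856, -0.01552027, -0.33929306]), 'ft_torque': array([ 0.0352566 , -0.01569372, -0.06024402]), 'grip_width': 0.08542154593524602}
scene {'camera_matrix': array([[570.91973333,   0.        , 321.06635514],
       [  0.        , 570.91973333, 247.1989034 ],
       [  0.        ,   0.        ,   1.        ]]), 'D': array([-0.02064951,  0.        ,  0.        ,  0.        ,  0.        ]), 'R': array([[ 0.77792044,  0.62820786, -0.01395268],
       [ 0.39592914, -0.50728643, -0.76544144],
       [-0.48793433,  0.58992827, -0.64335428]]), 't': array([-0.444936  , -0.16155204,  1.63435196])}
top {'camera_matrix': array([[450.54859163,   0.        , 318.750071  ],
       [  0.        , 450.54859163, 235.57767964],
       [  0.        ,   0.        ,   1.        ]]), 'D': array([0.00528554, 0.        , 0.        , 0.        , 0.        ]), 'R': array([[ 4.18474103e-02, -9.99124007e-01, -1.15943171e-04],
       [-9.77419546e-01, -4.09142814e-02, -2.07309076e-01],
       [ 2.07122731e-01,  8.78867307e-03, -9.78275490e-01]]), 't': array([-0.01100445,  0.57329745,  0.90912091])}
```

View pics/top0.png

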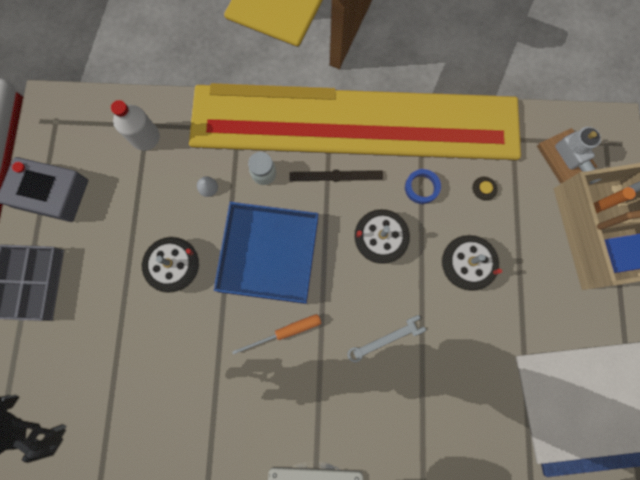

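View pics/scene0.png

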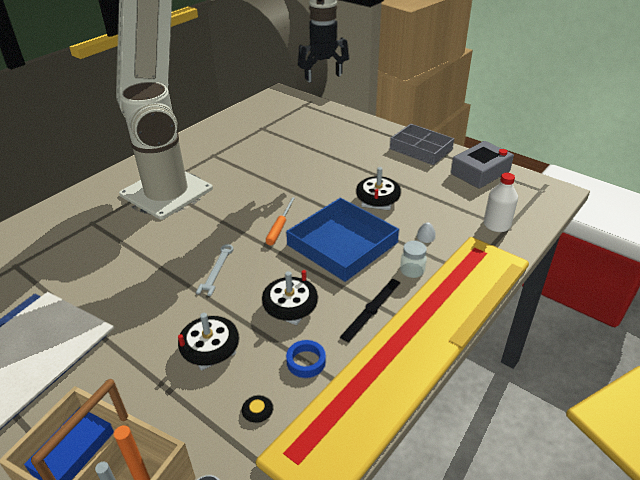

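```bash
cat > h.py <<'E'
import numpy as np,cv2
from workcell import bot
def cloud(n,d):
    i=bot.camera_info(n);K=i["camera_matrix"]
    v,u=np.mgrid[0:480,0:640]
    q=cv2.undistortPoints(np.stack([u,v],-1).reshape(-1,1,2).astype(float),K,i["D"]).reshape(480,640,2)
    c=np.dstack([q,np.ones((480,640))])*d[...,None]
    return (c-i["t"])@i["R"]
def ray(n,u,v,z):
    i=bot.camera_info(n)
    q=cv2.undistortPoints(np.array([[[u,v]]],float),i["camera_matrix"],i["D"])[0,0]
    D=i["R"].T@np.array([q[0],q[1],1]);C=-i["R"].T@i["t"]
    return C+D*(z-C[2])/D[2]
def red(p):
    h=cv2.cvtColor(p,cv2.COLOR_RGB2HSV)
    return (((h[...,0]<6)|(h[...,0]>174))&(h[...,1]>150)&(h[...,2]>70))
def proj(n,X):
    i=bot.camera_info(n)
    return cv2.projectPoints(np.array([X],float),cv2.Rodrigues(i["R"])[0],i["t"],i["camera_matrix"],i["D"])[0][0,0]
E
python3 - <<'E'
from h import *
for n in("top","scene"):
    z=np.load(n+"0.npz");p,d=z["p"],z["d"];P=cloud(n,d)
    print(n,"table z",np.median(P[300:400,240:400,2]) )
    for s in([(170,264),(382,236),(470,262)]):
        c=ray("top",*s,0.046)
        r=np.hypot(P[...,0]-c[0],P[...,1]-c[1])
        m=(r<.09)&(abs(P[...,2]-.046)<.006)&(d>0)
        q=P[m][:,:2].astype(np.float32);(cc,R)=cv2.minEnclosingCircle(q)
        ax=(r<.03)&(P[...,2]>.09)
        pk=(r<.09)&red(p)&(P[...,2]>.045)
        v,u=np.nonzero(pk); 
        print(n,s,cc,R,m.sum(),"axle",P[ax].mean(0),P[ax].max(0),ax.sum(),"peg",P[pk].mean(0) if len(u) else 0,P[pk].max(0),len(u),u.mean(),v.mean())
    h=cv2.cvtColor(p,cv2.COLOR_RGB2HSV)
    b=(h[...,0]>100)&(h[...,0]<125)&(h[...,1]>120)
    c=ray("top",267,253,.045)
    r=np.hypot(P[...,0]-c[0],P[...,1]-c[1])
    b&=(r<.2)&(abs(P[...,2]-.045)<.006)
    print("bin",cv2.minAreaRect(P[b][:,:2].astype(np.float32)*1000),b.sum())
E
```

```text
top table z 0.00012674981380757656
top (170, 264) (0.5019168853759766, 0.33440619707107544) 0.06096869707107544 2175 axle [0.50159635 0.33318891 0.10290617] [0.50783864 0.34020296 0.10844661] 52 peg [0.52685644 0.28730583 0.06889665] [0.5345735  0.29967035 0.07420407] 20 188.25 250.85
top (382, 236) (0.583570659160614, -0.1248105987906456) 0.06090810149908066 2100 axle [ 0.58290949 -0.1241656   0.10271779] [ 0.5899295  -0.11834341  0.10871824] 47 peg [ 0.58022481 -0.0717469   0.07040288] [ 0.58428083 -0.06811691  0.07489043] 19 358.63157894736844 233.0
top (470, 262) (0.5330061912536621, -0.31766706705093384) 0.060971472412347794 2198 axle [ 0.53252333 -0.31646547  0.10219742] [ 0.53955399 -0.31122759  0.10830918] 55 peg [ 0.51162483 -0.364057    0.06679763] [ 0.51517673 -0.36096792  0.07495683] 23 497.0 270.95652173913044
bin ((537.4324340820312, 124.66853332519531), (197.162841796875, 197.8112030029297), 84.65057373046875) 619
scene table z -0.0001882723894889371
scene (170, 264) (0.5080400705337524, 0.33044347167015076) 0.05973711982369423 686 axle [0.50679014 0.33203701 0.09903596] [0.51382808 0.34119086 0.10707571] 33 peg [0.52927273 0.2852999  0.05880442] [0.53379006 0.29053869 0.07121639] 28 376.07142857142856 193.5
scene (382, 236) (0.5883185863494873, -0.12832464277744293) 0.059790827333927155 1405 axle [ 0.58864793 -0.12850821  0.0999322 ] [ 0.59385464 -0.12102964  0.10610283] 49 peg [ 0.5839578  -0.0754475   0.06042447] [ 0.59013345 -0.07018138  0.07211498] 40 303.525 275.0
scene (470, 262) (0.5376577377319336, -0.3216715455055237) 0.060987815260887146 1736 axle [ 0.53726064 -0.32114777  0.09981348] [ 0.54379081 -0.31359491  0.10711553] 62 peg [ 0.51528836 -0.36918603  0.06032571] [ 0.51934404 -0.35449937  0.07172585] 54 180.9814814814815 340.0740740740741
bin ((545.5789794921875, 171.21461486816406), (300.60076904296875, 203.5183563232422), 85.16810607910156) 552
```

The pictures show three wheels: W1 at top px (170,264), W2 at (382,236) and W3 at (470,262). The pegs are at (188,251), (359,233) and (497,271), and the bin is at (267,253). Averaging both cameras gives these axles:

| Wheel | Axle (x, y) |
|---|---|
| W1 | (0.505, 0.3325) |
| W2 | (0.586, -0.1265) |
| W3 | (0.535, -0.319) |

The peg radii come out at 51–53 mm, which matches the spec. I'll start with W1.

Request:
step_arm:
  series:
    - {"x":27.8,"y":-16.7,"z":-9,"twist":-68,"jaw":0}
    - {"x":27.8,"y":-16.7,"z":-9,"twist":-68,"jaw":0}
    - {"x":27.8,"y":-16.7,"z":-9,"twist":-68,"jaw":0}
    - {"x":27.8,"y":-16.7,"z":-9,"twist":-68,"jaw":0}
    - {"x":27.8,"y":-16.7,"z":-9,"twist":-68,"jaw":0}
    - {"x":27.8,"y":-16.7,"z":-9,"twist":-68,"jaw":0}
    - {"x":27.8,"y":-16.7,"z":-9,"twist":-68,"jaw":0}
    - {"x":27.8,"y":-16.7,"z":-9,"twist":-68,"jaw":0}
    - {"x":27.8,"y":-16.7,"z":-9,"twist":-68,"jaw":0}
    - {"x":27.8,"y":-16.7,"z":-9,"twist":-68,"jaw":0}

```text
clock: 0.93
eef_pos: [0.5019, 0.2774, 0.1382]
tool_rot: [0.03, 0.708, -0.032, 0.705]
ft_force: [-0.0, 0.0, 0.1]
grip_width: 0.0001
```

Request:
step_arm:
  series:
    - {"z":0}

```text
$.series[0]: bad value
```

Request:
step_arm:
  series:
    - {"x":-0.2,"y":0.2,"z":-4,"jaw":0}
    - {"x":-0.2,"y":0.2,"z":-8.2,"jaw":0}
    - {"x":-0.2,"y":0.2,"z":-8.2,"jaw":0}
    - {"x":-0.2,"y":0.2,"z":-8.2,"jaw":0}

```text
$.series[0]: bad value
```

```bash
cat > snap.py <<'E'
import sys
from h import *
tag=sys.argv[1];X=[float(a) for a in sys.argv[2:4]]
out=[]
o=bot.get_obs();print(o["clock"],o["eef_pos"].round(4),o["joint_pos"].round(2),o["ft_force"].round(2))
for n in("scene","top"):
    p,d=bot.camera(n);P=cloud(n,d)
    r=np.hypot(P[...,0]-X[0],P[...,1]-X[1])
    m=(r<.085)&red(p)&(P[...,2]>.03)&(P[...,2]<.08)
    a=P[m]
    # correction: cameras offset about half each
    s=np.array([-.003,.002]) if n=="scene" else np.array([.0025,-.002])
    ax=(r<.03)&(P[...,2]>.09)&(P[...,2]<.115)
    print(n,"axle",(P[ax].mean(0)[:2]+s).round(4) if ax.sum() else None)
    if len(a): 
        c=a.mean(0)[:2]+s;print(n,"peg",c.round(4),len(a),"ang",np.degrees(np.arctan2(c[1]-X[1],c[0]-X[0])).round(1),"r",np.hypot(*(c-X)).round(4))
    u,v=proj(n,[X[0],X[1],.06]).astype(int)
    u=min(max(u,80),560);v=min(max(v,80),400)
    out.append(cv2.resize(p[v-80:v+80,u-80:u+80,::-1],(400,400),interpolation=cv2.INTER_CUBIC))
cv2.imwrite(f"pics/{tag}.png",np.hstack(out))
E
python3 snap.py w1a .505 .3325
```

```text
0.9333 [0.5019 0.2774 0.1382] [0.5  0.44 0.05 1.18 0.   2.16] [-0.03  0.04  0.08]
scene axle [0.5039 0.3341]
scene peg [0.5261 0.2868] 31 ang -65.2 r 0.0503
top axle None
top peg [0.5289 0.2854] 24 ang -63.1 r 0.0528
```

View pics/w1a.png

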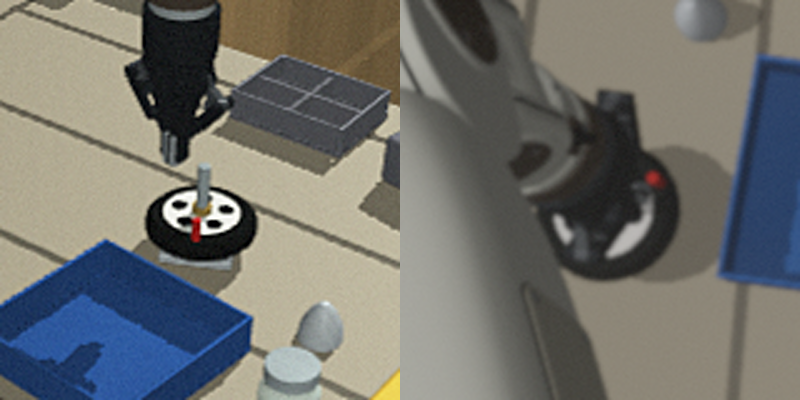

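The picture shows the fingers closed and hanging clear above the near side of W1, with the peg at px (197,230) left and (653,180) right. The row was refused, probably because every field has to be filled in, so I'll give all of them.

Request:
step_arm:
  series:
    - {"x":-0.2,"y":0.2,"z":-4,"twist":0,"jaw":0}
    - {"x":-0.2,"y":0.2,"z":-8.2,"twist":0,"jaw":0}
    - {"x":-0.2,"y":0.2,"z":-8.2,"twist":0,"jaw":0}
    - {"x":-0.2,"y":0.2,"z":-8.2,"twist":0,"jaw":0}

```text
clock: 1.37
eef_pos: [0.4958, 0.2801, 0.0553]
tool_rot: [0.026, 0.71, -0.029, 0.703]
ft_force: [0.6, 1.3, -0.6]
grip_width: -0.0002
```

```bash
cat > arc.py <<'E'
import sys
from h import *
X=np.array([float(a) for a in sys.argv[1:3]]);tot=float(sys.argv[3]);n=int(sys.argv[4]);r=.053
o=bot.get_obs();e=o["eef_pos"];d=e[:2]-X;a=np.degrees(np.arctan2(d[1],d[0]));print(e.round(4),"ang",a.round(1),"r",np.hypot(*d).round(4),o["ft_force"].round(2),o["joint_pos"].round(2))
for k in range(1,n+1):
    b=np.radians(a+tot*k/n);t=X+r*np.array([np.cos(b),np.sin(b)])-e[:2]
    print((t*100).round(2),round(tot*k/n,1))
E
python3 arc.py .505 .3325 70 10
```

```text
[0.4958 0.2801 0.0553] ang -100.0 r 0.0532 [ 0.58  1.32 -0.6 ] [ 0.51  0.52 -0.07  1.    0.    2.16]
[ 0.65 -0.05] 7.0
[ 1.29 -0.05] 14.0
[1.94 0.04] 21.0
[2.56 0.2 ] 28.0
[3.16 0.44] 35.0
[3.73 0.75] 42.0
[4.26 1.12] 49.0
[4.74 1.56] 56.0
[5.16 2.05] 63.0
[5.51 2.59] 70.0
```

Request:
step_arm:
  series:
    - {"x":0.65,"y":-0.05,"z":0,"twist":7,"jaw":0}
    - {"x":1.3,"y":-0.05,"z":0,"twist":14,"jaw":0}
    - {"x":1.95,"y":0.05,"z":0,"twist":21,"jaw":0}
    - {"x":2.55,"y":0.2,"z":0,"twist":28,"jaw":0}
    - {"x":3.15,"y":0.45,"z":0,"twist":35,"jaw":0}
    - {"x":3.75,"y":0.75,"z":0,"twist":42,"jaw":0}
    - {"x":4.25,"y":1.1,"z":0,"twist":49,"jaw":0}
    - {"x":4.75,"y":1.55,"z":0,"twist":56,"jaw":0}
    - {"x":5.15,"y":2.05,"z":0,"twist":63,"jaw":0}
    - {"x":5.5,"y":2.6,"z":0,"twist":70,"jaw":0}

```text
clock: 2.2
eef_pos: [0.5529, 0.3076, 0.0593]
tool_rot: [-0.389, 0.593, 0.382, 0.593]
ft_force: [-0.3, -0.6, -0.5]
grip_width: -0.0
```

```bash
python3 arc.py .505 .3325 56 8; python3 snap.py w1b .505 .3325;python3 snap.py w1c .505 .3325
```

```text
[0.5529 0.3076 0.0593] ang -27.5 r 0.0539 [-0.31 -0.55 -0.54] [ 0.51  0.61  0.12  1.07 -0.01  0.93]
[0.18 0.63] 7.0
[0.37 1.25] 14.0
[0.48 1.89] 21.0
[0.51 2.54] 28.0
[0.47 3.18] 35.0
[0.34 3.82] 42.0
[0.14 4.43] 49.0
[-0.13  5.02] 56.0
2.2 [0.5529 0.3076 0.0593] [ 0.51  0.61  0.12  1.07 -0.01  0.93] [-0.31 -0.55 -0.54]
scene axle [0.5056 0.3343]
scene peg [0.5586 0.3273] 18 ang -5.5 r 0.0538
top axle [0.504  0.3315]
2.3 [0.5529 0.3082 0.059 ] [ 0.51  0.62  0.12  1.07 -0.01  0.94] [0.07 0.57 0.36]
scene axle [0.5062 0.3332]
scene peg [0.5584 0.3299] 21 ang -2.8 r 0.0535
top axle [0.504  0.3312]
```

View pics/w1c.png

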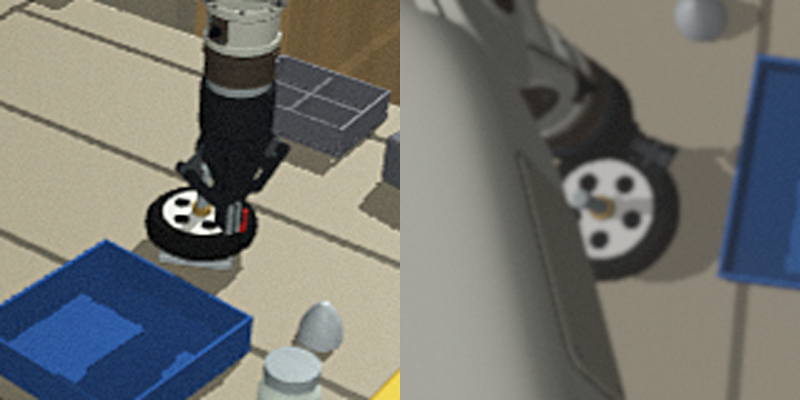

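W1's peg is still touching the finger after about 60 degrees, at px (240,220) left. I'll carry on past a quarter turn and then watch it.

Request:
step_arm:
  series:
    - {"x":0.2,"y":0.65,"z":-0.2,"twist":7,"jaw":0}
    - {"x":0.35,"y":1.25,"z":-0.2,"twist":14,"jaw":0}
    - {"x":0.5,"y":1.9,"z":-0.2,"twist":21,"jaw":0}
    - {"x":0.5,"y":2.55,"z":-0.2,"twist":28,"jaw":0}
    - {"x":0.45,"y":3.2,"z":-0.2,"twist":35,"jaw":0}
    - {"x":0.35,"y":3.8,"z":-0.2,"twist":42,"jaw":0}
    - {"x":0.15,"y":4.45,"z":-0.2,"twist":49,"jaw":0}
    - {"x":0.15,"y":4.45,"z":-0.2,"twist":49,"jaw":0}

```text
clock: 3.07
eef_pos: [0.553, 0.3525, 0.0569]
tool_rot: [0.598, -0.381, -0.591, -0.384]
ft_force: [-0.3, 0.5, -0.5]
grip_width: 0.0
```

```bash
python3 snap.py w1d .505 .3325;python3 snap.py w1e .505 .3325
```

```text
3.0667 [0.553  0.3525 0.0569] [ 0.57  0.65  0.18  1.09 -0.01  0.14] [-0.29  0.53 -0.54]
scene axle [0.5039 0.3339]
top axle [0.504  0.3313]
top peg [0.538 0.372] 18 ang 50.1 r 0.0514
3.1667 [0.5532 0.3514 0.0565] [ 0.57  0.65  0.18  1.09 -0.01  0.15] [ 0.13 -0.06  0.79]
scene axle [0.5037 0.3345]
top axle [0.504  0.3313]
top peg [0.5311 0.3755] 13 ang 58.8 r 0.0502
```

View pics/w1e.png

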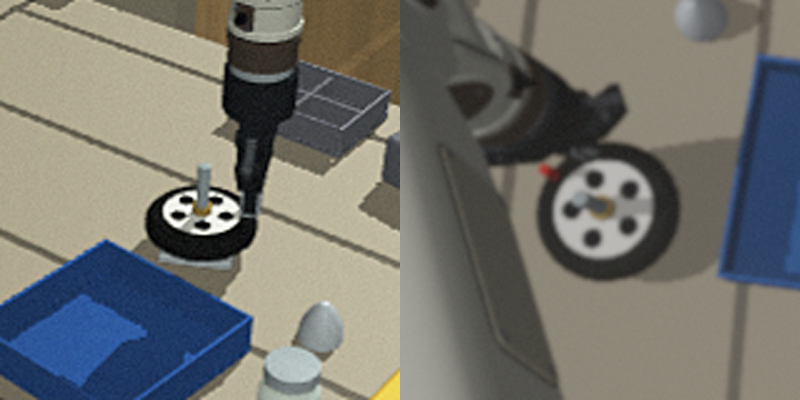

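On W1, after the finger stopped at 22°, the peg ran on alone from 50° to 59° in 0.1 s (px (548,172) right), so W1 is sound. On to W2.

Request:
step_arm:
  series:
    - {"x":0,"y":0,"z":4,"twist":0,"jaw":0}
    - {"x":0,"y":0,"z":8.4,"twist":-7,"jaw":0}
    - {"x":5.8,"y":-43.1,"z":8.4,"twist":-142,"jaw":0}
    - {"x":5.8,"y":-43.1,"z":8.4,"twist":-142,"jaw":0}
    - {"x":5.8,"y":-43.1,"z":8.4,"twist":-142,"jaw":0}
    - {"x":5.8,"y":-43.1,"z":8.4,"twist":-142,"jaw":0}
    - {"x":5.8,"y":-43.1,"z":8.4,"twist":-142,"jaw":0}
    - {"x":5.8,"y":-43.1,"z":8.4,"twist":-142,"jaw":0}
    - {"x":5.8,"y":-43.1,"z":8.4,"twist":-142,"jaw":0}
    - {"x":5.8,"y":-43.1,"z":8.4,"twist":-142,"jaw":0}

```text
clock: 4.1
eef_pos: [0.5975, 0.0182, 0.1401]
tool_rot: [-0.299, 0.643, 0.292, 0.641]
ft_force: [0.8, -0.8, 0.7]
grip_width: 0.0002
```

```bash
cat >> h.py <<'E'
def yaw(o):
    x,y,z,w=o["tool_rot"];return np.degrees(np.arctan2(2*(y*z-x*w),2*(x*z+y*w)))
E
python3 -c "
from h import *
o=bot.get_obs();print(o['eef_pos'],yaw(o),o['joint_pos'])"; python3 snap.py w1f .505 .3325
```

```text
[0.5975251  0.01816151 0.14011615] 49.466571311405396 [ 0.03576385  0.48282753  0.11681538  1.20374009 -0.01059443  0.74317195]
4.1 [0.5975 0.0182 0.1401] [ 0.04  0.48  0.12  1.2  -0.01  0.74] [ 0.78 -0.75  0.71]
scene axle [0.5038 0.3344]
scene peg [0.5075 0.3863] 26 ang 87.4 r 0.0539
top axle [0.5041 0.3313]
top peg [0.5096 0.3832] 11 ang 84.8 r 0.0509
```

Request:
step_arm:
  series:
    - {"x":1.3,"y":-9.8,"z":0,"twist":-77,"jaw":0}
    - {"x":1.3,"y":-9.8,"z":0,"twist":-77,"jaw":0}
    - {"x":1.3,"y":-9.8,"z":0,"twist":-77,"jaw":0}
    - {"x":1.3,"y":-9.8,"z":0,"twist":-77,"jaw":0}
    - {"x":1.3,"y":-9.8,"z":0,"twist":-77,"jaw":0}
    - {"x":1.3,"y":-9.8,"z":0,"twist":-77,"jaw":0}
    - {"x":1.3,"y":-9.8,"z":0,"twist":-77,"jaw":0}
    - {"x":1.3,"y":-9.8,"z":0,"twist":-77,"jaw":0}
    - {"x":1.3,"y":-9.8,"z":0,"twist":-77,"jaw":0}
    - {"x":1.3,"y":-9.8,"z":0,"twist":-77,"jaw":0}

```text
clock: 5.03
eef_pos: [0.611, -0.0841, 0.1401]
tool_rot: [0.133, 0.698, -0.138, 0.69]
ft_force: [0.0, 0.6, -1.0]
grip_width: 0.0001
```

```bash
python3 -c "
from h import *
o=bot.get_obs();print(o['eef_pos'],yaw(o),o['joint_pos'])"; python3 snap.py w1g .505 .3325;python3 snap.py w2a .586 -.1265
```

```text
[ 0.61101608 -0.08409984  0.14012721] -22.059708600139906 [-0.13331459  0.52921759  0.1931506   1.24563461 -0.00704229  1.82249268]
5.0333 [ 0.611  -0.0841  0.1401] [-0.13  0.53  0.19  1.25 -0.01  1.82] [ 0.03  0.64 -0.96]
scene axle [0.5034 0.3351]
scene peg [0.5075 0.3862] 26 ang 87.3 r 0.0538
top axle [0.5039 0.3314]
top peg [0.5097 0.3835] 10 ang 84.8 r 0.0512
5.1333 [ 0.6111 -0.0842  0.1401] [-0.13  0.53  0.19  1.25 -0.01  1.82] [-0.73 -0.87  0.51]
scene axle [ 0.5851 -0.1262]
scene peg [ 0.581  -0.0736] 42 ang 95.4 r 0.0531
top axle None
```

View pics/w2a.png

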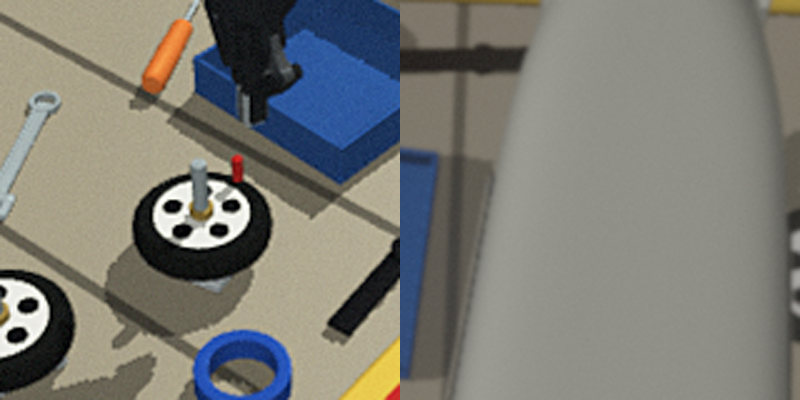

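View pics/w1g.png

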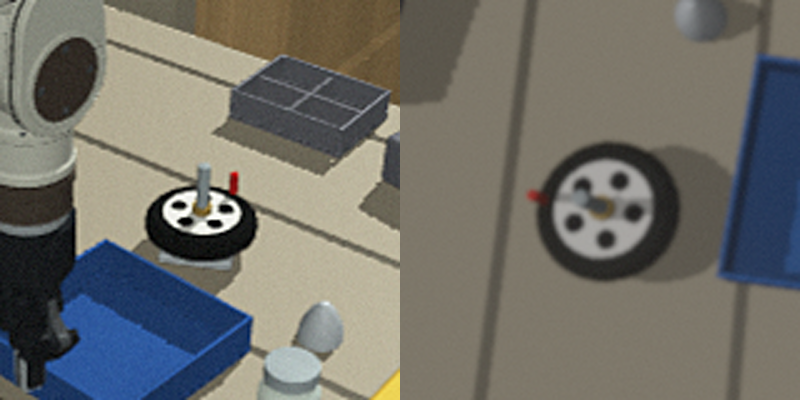

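W1 coasted about 35° before stopping at 87° (px (235,182) left). A drag of 1 N would have stopped it within a degree or so, so W1 is sound. Now the W2 push: its peg is at (237,168) left, and the fingers are clear of it.

Request:
step_arm:
  series:
    - {"x":0,"y":0.5,"z":0,"twist":-6,"jaw":0}
    - {"x":0,"y":0.5,"z":-4,"twist":-6,"jaw":0}
    - {"x":0,"y":0.5,"z":-8.4,"twist":-6,"jaw":0}
    - {"x":0,"y":0.5,"z":-8.4,"twist":-6,"jaw":0}
    - {"x":0,"y":0.5,"z":-8.4,"twist":-6,"jaw":0}

```text
clock: 5.65
eef_pos: [0.6081, -0.0787, 0.0534]
tool_rot: [0.165, 0.693, -0.17, 0.68]
ft_force: [0.0, -0.3, 1.0]
grip_width: -0.0002
```

```bash
python3 arc.py .586 -.1265 70 10
```

```text
[ 0.6081 -0.0787  0.0534] ang 65.2 r 0.0527 [ 0.02 -0.34  0.98] [-0.13  0.6   0.07  1.06 -0.01  1.92]
[-0.59  0.27] 7.0
[-1.22  0.43] 14.0
[-1.86  0.51] 21.0
[-2.5   0.51] 28.0
[-3.15  0.44] 35.0
[-3.78  0.28] 42.0
[-4.38  0.05] 49.0
[-4.95 -0.25] 56.0
[-5.49 -0.62] 63.0
[-5.97 -1.05] 70.0
```

Request:
step_arm:
  series:
    - {"x":-0.6,"y":0.25,"z":0.2,"twist":7,"jaw":0}
    - {"x":-1.2,"y":0.45,"z":0.2,"twist":14,"jaw":0}
    - {"x":-1.85,"y":0.5,"z":0.2,"twist":21,"jaw":0}
    - {"x":-2.5,"y":0.5,"z":0.2,"twist":28,"jaw":0}
    - {"x":-3.15,"y":0.45,"z":0.2,"twist":35,"jaw":0}
    - {"x":-3.8,"y":0.3,"z":0.2,"twist":42,"jaw":0}
    - {"x":-4.4,"y":0.05,"z":0.2,"twist":49,"jaw":0}
    - {"x":-4.95,"y":-0.25,"z":0.2,"twist":56,"jaw":0}
    - {"x":-5.5,"y":-0.6,"z":0.2,"twist":63,"jaw":0}
    - {"x":-5.95,"y":-1.05,"z":0.2,"twist":70,"jaw":0}

```text
clock: 6.48
eef_pos: [0.5507, -0.0892, 0.059]
tool_rot: [-0.266, 0.66, 0.252, 0.656]
ft_force: [0.8, 0.5, 0.7]
grip_width: 0.0003
```

```bash
python3 arc.py .586 -.1265 49 7;python3 snap.py w2b .586 -.1265
```

```text
[ 0.5507 -0.0892  0.059 ] ang 133.4 r 0.0513 [0.78 0.52 0.73] [-0.15  0.48 -0.12  0.97 -0.02  0.67]
[-0.56 -0.35] 7.0
[-0.94 -0.88] 14.0
[-1.25 -1.44] 21.0
[-1.49 -2.04] 28.0
[-1.66 -2.67] 35.0
[-1.75 -3.31] 42.0
[-1.77 -3.95] 49.0
6.4833 [ 0.5507 -0.0892  0.059 ] [-0.15  0.48 -0.12  0.97 -0.02  0.67] [0.78 0.52 0.73]
scene axle [ 0.5849 -0.1258]
scene peg [ 0.5378 -0.1021] 40 ang 153.1 r 0.054
top axle None
```

View pics/w2b.png

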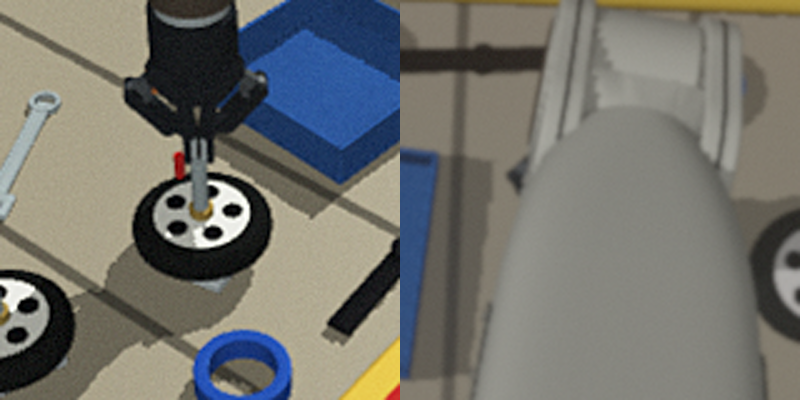

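W2's peg has turned about 58° and is touching the finger, at px (180,167) left. I'll keep pushing and then stop.

Request:
step_arm:
  series:
    - {"x":-0.55,"y":-0.4,"z":-0.2,"twist":7,"jaw":0}
    - {"x":-0.95,"y":-0.9,"z":-0.2,"twist":14,"jaw":0}
    - {"x":-1.25,"y":-1.45,"z":-0.2,"twist":21,"jaw":0}
    - {"x":-1.5,"y":-2.05,"z":-0.2,"twist":28,"jaw":0}
    - {"x":-1.65,"y":-2.65,"z":-0.2,"twist":35,"jaw":0}
    - {"x":-1.75,"y":-3.3,"z":-0.2,"twist":42,"jaw":0}
    - {"x":-1.75,"y":-3.95,"z":-0.2,"twist":49,"jaw":0}
    - {"x":-1.75,"y":-3.95,"z":-0.2,"twist":49,"jaw":0}

```text
clock: 7.25
eef_pos: [0.5348, -0.1305, 0.0589]
tool_rot: [0.515, -0.492, -0.498, -0.495]
ft_force: [0.4, 0.9, 0.1]
grip_width: -0.0002
```

```bash
python3 snap.py w2d .586 -.1265; python3 snap.py w2e .586 -.1265;python3 snap.py w2f .586 -.1265
```

```text
7.25 [ 0.5348 -0.1305  0.0589] [-0.23  0.46 -0.16  0.93 -0.01 -0.26] [0.45 0.92 0.05]
scene axle [ 0.5854 -0.1263]
scene peg [ 0.537  -0.1495] 43 ang -154.9 r 0.0541
top axle None
7.35 [ 0.5339 -0.1297  0.0581] [-0.23  0.46 -0.16  0.93 -0.01 -0.26] [-0.45 -0.13  0.04]
scene axle [ 0.5855 -0.1264]
scene peg [ 0.537  -0.1497] 41 ang -154.6 r 0.0542
top axle None
7.45 [ 0.5334 -0.1292  0.0575] [-0.23  0.46 -0.16  0.93 -0.01 -0.26] [ 0.72  0.98 -0.1 ]
scene axle [ 0.5853 -0.1263]
scene peg [ 0.5369 -0.1495] 42 ang -154.9 r 0.0542
top axle None
```

View pics/w2f.png

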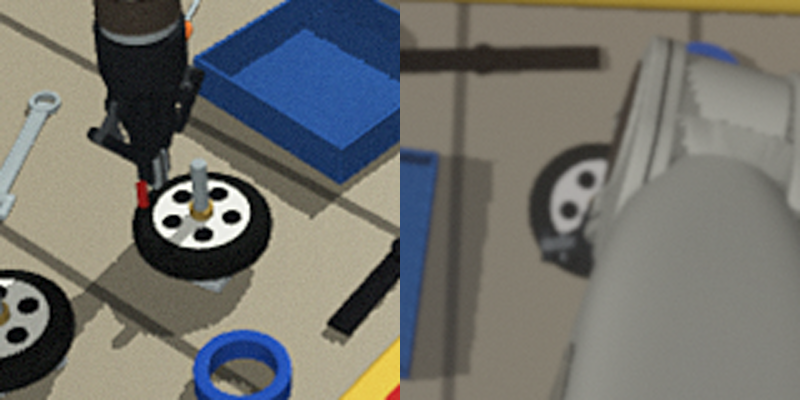

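W2's peg stopped as soon as the finger did, at -155° in all three shots (px (142,193) left), and no coasting shows. W2 therefore looks like the binding one. W3 still needs its push.

Request:
step_arm:
  series:
    - {"x":0,"y":0.2,"z":4,"twist":0,"jaw":0}
    - {"x":0,"y":0.2,"z":8.3,"twist":-7,"jaw":0}
    - {"x":-4.2,"y":-21.9,"z":8.3,"twist":-147,"jaw":0}
    - {"x":-4.2,"y":-21.9,"z":8.3,"twist":-147,"jaw":0}
    - {"x":-4.2,"y":-21.9,"z":8.3,"twist":-147,"jaw":0}
    - {"x":-4.2,"y":-21.9,"z":8.3,"twist":-147,"jaw":0}
    - {"x":-4.2,"y":-21.9,"z":8.3,"twist":-147,"jaw":0}
    - {"x":-4.2,"y":-21.9,"z":8.3,"twist":-147,"jaw":0}
    - {"x":-4.2,"y":-21.9,"z":8.3,"twist":-147,"jaw":0}
    - {"x":-4.2,"y":-21.9,"z":8.3,"twist":-147,"jaw":0}

```text
clock: 8.38
eef_pos: [0.4903, -0.3496, 0.1396]
tool_rot: [-0.169, 0.691, 0.156, 0.685]
ft_force: [-0.4, -0.2, -0.4]
grip_width: 0.0
```

```bash
python3 -c "
from h import *
o=bot.get_obs();print(o['eef_pos'],yaw(o),o['joint_pos'])"
```

```text
[ 0.49026231 -0.34961362  0.13964149] 26.587375165987545 [-0.60972629  0.48637572  0.12114902  1.19791212 -0.01934089  0.49685225]
```

Request:
step_arm:
  series:
    - {"x":0,"y":0,"z":0,"twist":-82,"jaw":0}
    - {"x":0,"y":0,"z":0,"twist":-82,"jaw":0}
    - {"x":0,"y":0,"z":0,"twist":-82,"jaw":0}
    - {"x":0,"y":0,"z":0,"twist":-82,"jaw":0}
    - {"x":0,"y":0,"z":0,"twist":-82,"jaw":0}
    - {"x":0,"y":0,"z":0,"twist":-82,"jaw":0}
    - {"x":0,"y":0,"z":0,"twist":-82,"jaw":0}
    - {"x":0,"y":0,"z":0,"twist":-82,"jaw":0}
    - {"x":0,"y":0,"z":0,"twist":-82,"jaw":0}
    - {"x":0,"y":0,"z":0,"twist":-82,"jaw":0}

```text
clock: 9.22
eef_pos: [0.4903, -0.3492, 0.1394]
tool_rot: [0.266, 0.66, -0.273, 0.647]
ft_force: [0.5, -0.4, -0.2]
grip_width: -0.0
```

```bash
python3 -c "
from h import *
o=bot.get_obs();print(o['eef_pos'],yaw(o),o['joint_pos'])"; python3 snap.py w3a .535 -.319;  python3 snap.py w2g .586 -.1265
```

```text
[ 0.49030282 -0.3491981   0.13944143] -44.84001866500361 [-0.61205917  0.50502928  0.15107876  1.23328083 -0.01351451  1.7413422 ]
9.2167 [ 0.4903 -0.3492  0.1394] [-0.61  0.51  0.15  1.23 -0.01  1.74] [ 0.5  -0.35 -0.25]
scene axle [ 0.5342 -0.319 ]
scene peg [ 0.5111 -0.3664] 58 ang -116.7 r 0.053
top axle [ 0.5351 -0.3186]
top peg [ 0.5141 -0.3658] 26 ang -114.1 r 0.0512
9.3167 [ 0.4903 -0.3494  0.1394] [-0.61  0.51  0.15  1.23 -0.01  1.73] [ 0.31  0.38 -0.14]
scene axle [ 0.5855 -0.1265]
scene peg [ 0.5368 -0.1493] 43 ang -155.1 r 0.0542
top axle [ 0.5853 -0.1262]
top peg [ 0.5384 -0.1502] 22 ang -153.5 r 0.0532
```

View pics/w3a.png

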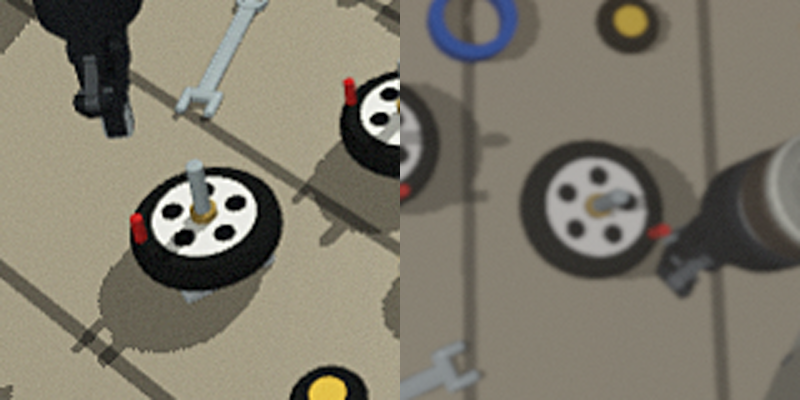

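The W3 fingers are clear, behind its peg at (138,228) left. W2 hasn't moved. Descending.

Request:
step_arm:
  series:
    - {"x":0,"y":0,"z":0,"twist":-10,"jaw":0}
    - {"x":0,"y":0,"z":-4,"twist":-10,"jaw":0}
    - {"x":0,"y":0,"z":-8.2,"twist":-10,"jaw":0}
    - {"x":0,"y":0,"z":-8.2,"twist":-10,"jaw":0}
    - {"x":0,"y":0,"z":-8.2,"twist":-10,"jaw":0}

```text
clock: 9.83
eef_pos: [0.488, -0.3477, 0.0552]
tool_rot: [0.319, 0.639, -0.324, 0.62]
ft_force: [-0.7, 0.1, 0.5]
grip_width: 0.0001
```

```bash
python3 arc.py .535 -.319 70 10
```

```text
[ 0.488  -0.3477  0.0552] ang -148.6 r 0.055 [-0.69  0.08  0.54] [-0.61  0.58  0.04  1.06 -0.01  1.9 ]
[ 0.54 -0.42] 7.0
[ 0.98 -0.91] 14.0
[ 1.46 -1.33] 21.0
[ 2.   -1.69] 28.0
[ 2.58 -1.99] 35.0
[ 3.18 -2.21] 42.0
[ 3.81 -2.36] 49.0
[ 4.46 -2.43] 56.0
[ 5.1  -2.42] 63.0
[ 5.74 -2.33] 70.0
```

Request:
step_arm:
  series:
    - {"x":0.55,"y":-0.4,"z":0,"twist":7,"jaw":0}
    - {"x":1.0,"y":-0.9,"z":0,"twist":14,"jaw":0}
    - {"x":1.45,"y":-1.35,"z":0,"twist":21,"jaw":0}
    - {"x":2.0,"y":-1.7,"z":0,"twist":28,"jaw":0}
    - {"x":2.6,"y":-2.0,"z":0,"twist":35,"jaw":0}
    - {"x":3.2,"y":-2.2,"z":0,"twist":42,"jaw":0}
    - {"x":3.8,"y":-2.35,"z":0,"twist":49,"jaw":0}
    - {"x":4.45,"y":-2.45,"z":0,"twist":56,"jaw":0}
    - {"x":5.1,"y":-2.4,"z":0,"twist":63,"jaw":0}
    - {"x":5.75,"y":-2.35,"z":0,"twist":70,"jaw":0}

```text
clock: 10.67
eef_pos: [0.5476, -0.3724, 0.0592]
tool_rot: [-0.109, 0.705, 0.091, 0.695]
ft_force: [1.2, 0.5, -0.3]
grip_width: 0.0002
```

```bash
python3 arc.py .535 -.319 49 7
```

```text
[ 0.5476 -0.3724  0.0592] ang -76.7 r 0.0549 [ 1.15  0.46 -0.29] [-0.58  0.67  0.21  1.11 -0.03  0.7 ]
[0.58 0.37] 7.0
[1.17 0.63] 14.0
[1.72 0.96] 21.0
[2.24 1.36] 28.0
[2.69 1.81] 35.0
[3.09 2.32] 42.0
[3.43 2.88] 49.0
```

Request:
step_arm:
  series:
    - {"x":0.6,"y":0.35,"z":-0.2,"twist":7,"jaw":0}
    - {"x":1.15,"y":0.65,"z":-0.2,"twist":14,"jaw":0}
    - {"x":1.7,"y":0.95,"z":-0.2,"twist":21,"jaw":0}
    - {"x":2.25,"y":1.35,"z":-0.2,"twist":28,"jaw":0}
    - {"x":2.7,"y":1.8,"z":-0.2,"twist":35,"jaw":0}
    - {"x":3.1,"y":2.3,"z":-0.2,"twist":42,"jaw":0}
    - {"x":3.45,"y":2.9,"z":-0.2,"twist":49,"jaw":0}
    - {"x":3.45,"y":2.9,"z":-0.2,"twist":49,"jaw":0}

```text
clock: 11.33
eef_pos: [0.5846, -0.3434, 0.0611]
tool_rot: [-0.394, 0.595, 0.371, 0.595]
ft_force: [0.0, -0.9, 0.2]
grip_width: -0.0
```

```bash
python3 snap.py w3d .535 -.319; python3 snap.py w3e .535 -.319;python3 snap.py w3f .535 -.319
```

```text
11.3333 [ 0.5846 -0.3434  0.0611] [-0.52  0.68  0.24  1.1  -0.01 -0.1 ] [ 0.04 -0.85  0.16]
scene axle None
scene peg [ 0.5861 -0.3167] 53 ang 2.6 r 0.0512
top axle [ 0.5351 -0.3183]
top peg [ 0.5869 -0.3153] 21 ang 4.1 r 0.052
11.4333 [ 0.5835 -0.3441  0.06  ] [-0.53  0.68  0.23  1.1  -0.02 -0.09] [ 0.73 -0.37 -0.96]
scene axle None
scene peg [ 0.5862 -0.3132] 52 ang 6.5 r 0.0515
top axle [ 0.5352 -0.3187]
top peg [ 0.5868 -0.3122] 24 ang 7.5 r 0.0523
11.5333 [ 0.5827 -0.3442  0.0589] [-0.53  0.68  0.23  1.1  -0.02 -0.09] [0.2  0.74 0.36]
scene axle None
scene peg [ 0.5858 -0.3102] 52 ang 9.8 r 0.0516
top axle [ 0.5353 -0.3185]
top peg [ 0.5856 -0.3089] 18 ang 11.3 r 0.0516
```

View pics/w3f.png

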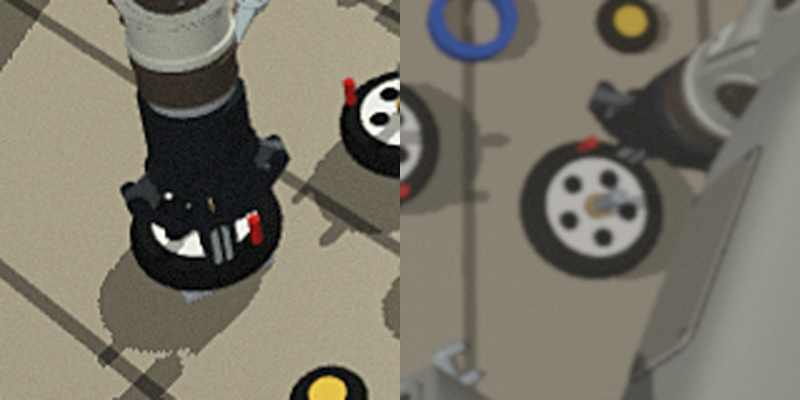

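W3's peg coasts on at 3–4° per 0.1 s with the finger standing still (px (256,230) left), so W3 is sound and W2 is the binding wheel. Going to its axle at (0.5855, -0.1263).

Request:
step_arm:
  series:
    - {"x":0,"y":0,"z":4,"twist":0,"jaw":0}
    - {"x":0,"y":0,"z":8,"twist":0,"jaw":0}
    - {"x":0,"y":0,"z":9.5,"twist":7,"jaw":0}
    - {"x":0.3,"y":21.8,"z":9.5,"twist":51,"jaw":8.5}
    - {"x":0.3,"y":21.8,"z":9.5,"twist":51,"jaw":8.5}
    - {"x":0.3,"y":21.8,"z":9.5,"twist":51,"jaw":8.5}
    - {"x":0.3,"y":21.8,"z":9.5,"twist":51,"jaw":8.5}
    - {"x":0.3,"y":21.8,"z":9.5,"twist":51,"jaw":8.5}
    - {"x":0.3,"y":21.8,"z":9.5,"twist":51,"jaw":8.5}
    - {"x":0.3,"y":21.8,"z":9.5,"twist":51,"jaw":8.5}

```text
clock: 12.47
eef_pos: [0.5851, -0.1228, 0.1534]
tool_rot: [0.611, -0.368, -0.592, -0.376]
ft_force: [0.4, -0.0, 0.3]
grip_width: 0.0831
```

```bash
python3 -c "
from h import *
o=bot.get_obs();print(o['eef_pos'],yaw(o),o['joint_pos'])"; python3 snap.py w3g .535 -.319;  python3 snap.py w2h .586 -.1265
```

```text
[ 0.58508911 -0.12282481  0.15335052] 116.50108352648431 [-0.207611    0.45222899  0.10321127  1.19277209  0.00136051 -0.67032229]
12.4667 [ 0.5851 -0.1228  0.1534] [-0.21  0.45  0.1   1.19  0.   -0.67] [ 0.38 -0.01  0.31]
scene axle [ 0.5346 -0.3193]
scene peg [ 0.585  -0.3053] 53 ang 15.3 r 0.0519
top axle None
12.5667 [ 0.5853 -0.1263  0.1532] [-0.21  0.45  0.11  1.19  0.   -0.67] [ 0.25 -0.09 -0.6 ]
scene axle [ 0.5855 -0.1265]
scene peg [ 0.5377 -0.15  ] 44 ang -154.1 r 0.0537
top axle None
```

View pics/w2h.png

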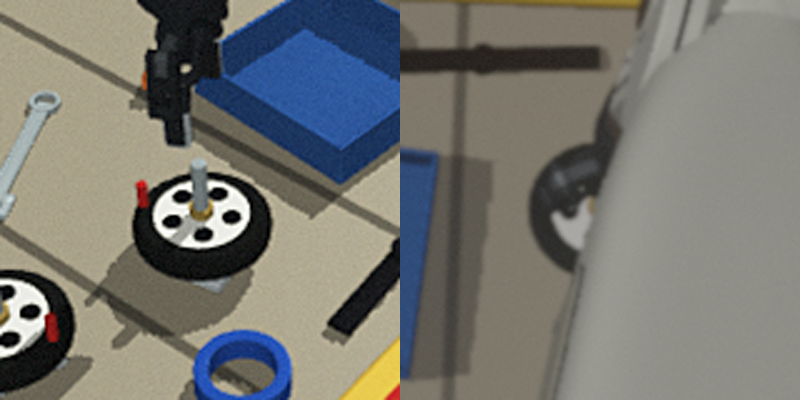

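The picture shows the open fingers over W2's axle (px (197,165)), one behind the other in this view. W3 coasted to 15°, and W2 is still at -154°. Descending and gripping.

Request:
step_arm:
  series:
    - {"x":0,"y":0,"z":-2,"twist":0,"jaw":8.5}
    - {"x":0,"y":0,"z":-4,"twist":0,"jaw":8.5}
    - {"x":0,"y":0,"z":-6,"twist":0,"jaw":8.5}
    - {"x":0,"y":0,"z":-7.4,"twist":0,"jaw":8.5}
    - {"x":0,"y":0,"z":-7.4,"twist":0,"jaw":8.5}
    - {"x":0,"y":0,"z":-7.4,"twist":0,"jaw":8.5}

```text
clock: 13.17
eef_pos: [0.5845, -0.129, 0.0781]
tool_rot: [0.608, -0.373, -0.589, -0.38]
ft_force: [-0.3, 0.3, 0.6]
grip_width: 0.0851
```

```bash
python3 snap.py w2i .586 -.1265
```

```text
13.1667 [ 0.5845 -0.129   0.0781] [-0.22  0.52 -0.    1.03  0.   -0.67] [-0.33  0.34  0.58]
scene axle [ 0.5865 -0.126 ]
scene peg [ 0.5371 -0.1494] 44 ang -154.9 r 0.054
top axle None
```

View pics/w2i.png

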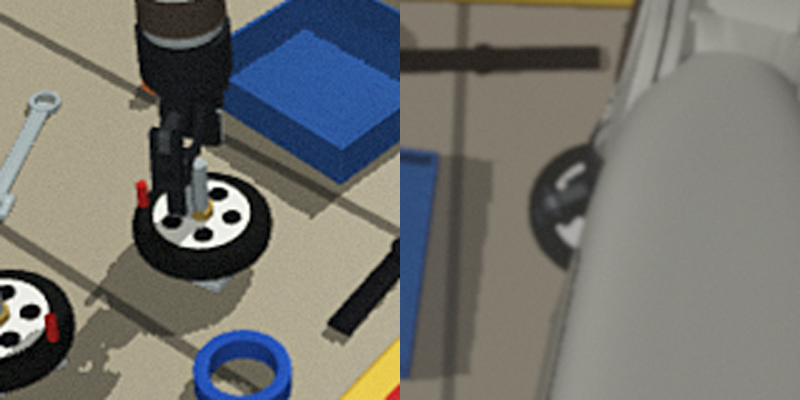

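```bash
python3 - <<'E'
from h import *
o=bot.get_obs();e=o["eef_pos"];y=np.radians(yaw(o));print(e,np.degrees(y))
c=proj("scene",[.586,-.1265,.06]).astype(int)
f=lambda X:((proj("scene",X)-c+80)*2.5).round()
for s in(-.05,0,.05):print(s,f([e[0]+s*np.cos(y),e[1]+s*np.sin(y),e[2]+.013]))
print("axle",f([.586,-.1265,.106]))
E
```

```text
[ 0.5861124  -0.12877841  0.08006399] 115.73515093072804
-0.05 [180. 215.]
0 [196. 174.]
0.05 [212. 136.]
axle [197. 161.]
```

The near fingertip at px (178,213) matches the projection (180,215), and the axle is centred between the jaws. Closing.

Request:
step_arm:
  series:
    - {"x":0,"y":0.2,"z":-0.2,"twist":0,"jaw":8.5}
    - {"x":0,"y":0.2,"z":-0.2,"twist":0,"jaw":0.5}
    - {"x":0,"y":0.2,"z":-0.2,"twist":0,"jaw":0.5}
    - {"x":0,"y":0.2,"z":-0.2,"twist":0,"jaw":0.5}
    - {"x":0,"y":0.2,"z":-0.2,"twist":0,"jaw":0.5}
    - {"x":0,"y":0.2,"z":-0.2,"twist":0,"jaw":0.5}
    - {"x":0,"y":0.2,"z":-0.2,"twist":0,"jaw":0.5}
    - {"x":0,"y":0.2,"z":-0.2,"twist":0,"jaw":0.5}

```text
clock: 13.93
eef_pos: [0.5859, -0.1263, 0.0779]
tool_rot: [0.609, -0.372, -0.589, -0.38]
ft_force: [-0.5, 1.6, 0.3]
grip_width: 0.0118
```

Request:
step_arm:
  series:
    - {"x":0,"y":0,"z":2,"twist":0,"jaw":0.5}
    - {"x":0,"y":0,"z":4,"twist":0,"jaw":0.5}
    - {"x":0,"y":0,"z":6,"twist":0,"jaw":0.5}
    - {"x":0,"y":0,"z":8,"twist":0,"jaw":0.5}
    - {"x":0,"y":0,"z":8,"twist":0,"jaw":0.5}
    - {"x":0,"y":0,"z":8,"twist":0,"jaw":0.5}

```text
clock: 14.43
eef_pos: [0.5862, -0.1264, 0.1575]
tool_rot: [0.609, -0.372, -0.588, -0.38]
ft_force: [-0.1, -0.5, -7.6]
grip_width: 0.0118
```

```bash
python3 snap.py w2j .586 -.1265; python3 -c "
from h import *
o=bot.get_obs();print(o['eef_pos'],yaw(o),o['ft_force'],o['grip_width'])"
```

```text
14.4333 [ 0.5862 -0.1264  0.1575] [-0.21  0.45  0.11  1.2   0.   -0.66] [-0.06 -0.5  -7.61]
scene axle None
top axle None
[ 0.58430998 -0.12602134  0.15527856] 115.74792154566705 [-0.87449723 -0.12719721 -6.95115643] 0.012113429998183019
```

View pics/w2j.png

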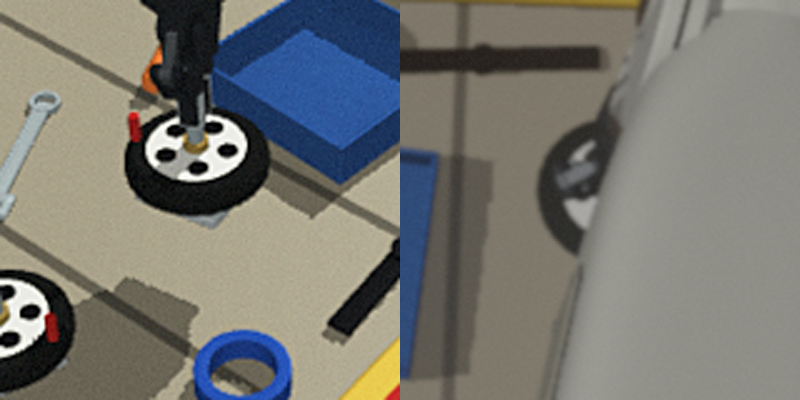

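W2's unit hangs level in the fingers (7.6 N, which fits 0.7 kg). Carrying it to the bin centre, (0.540, 0.123).

Request:
step_arm:
  series:
    - {"x":-0.4,"y":2,"z":0,"twist":0,"jaw":0.5}
    - {"x":-0.9,"y":5,"z":0,"twist":0,"jaw":0.5}
    - {"x":-1.5,"y":8.5,"z":0,"twist":0,"jaw":0.5}
    - {"x":-2.1,"y":12,"z":0,"twist":0,"jaw":0.5}
    - {"x":-2.7,"y":15.5,"z":0,"twist":0,"jaw":0.5}
    - {"x":-3.3,"y":19,"z":0,"twist":0,"jaw":0.5}
    - {"x":-3.9,"y":22,"z":0,"twist":0,"jaw":0.5}
    - {"x":-4.4,"y":24.9,"z":0,"twist":0,"jaw":0.5}
    - {"x":-4.4,"y":24.9,"z":0,"twist":0,"jaw":0.5}
    - {"x":-4.4,"y":24.9,"z":0,"twist":0,"jaw":0.5}

```text
clock: 15.37
eef_pos: [0.5384, 0.1244, 0.153]
tool_rot: [0.607, -0.373, -0.592, -0.377]
ft_force: [-0.4, -0.8, -7.1]
grip_width: 0.012
```

```bash
python3 snap.py bin1 .54 .123; python3 -c "
from h import *
o=bot.get_obs();print(o['eef_pos'],yaw(o),o['ft_force'],o['grip_width'])"
```

```text
15.3667 [0.5384 0.1244 0.153 ] [ 0.23  0.37 -0.02  1.16 -0.01 -0.22] [-0.44 -0.75 -7.13]
scene axle None
top axle None
[0.53917202 0.12256836 0.15352133] 115.77399799570806 [ 0.71062414  0.49428566 -7.67647681] 0.012145209665267135
```

View pics/bin1.png

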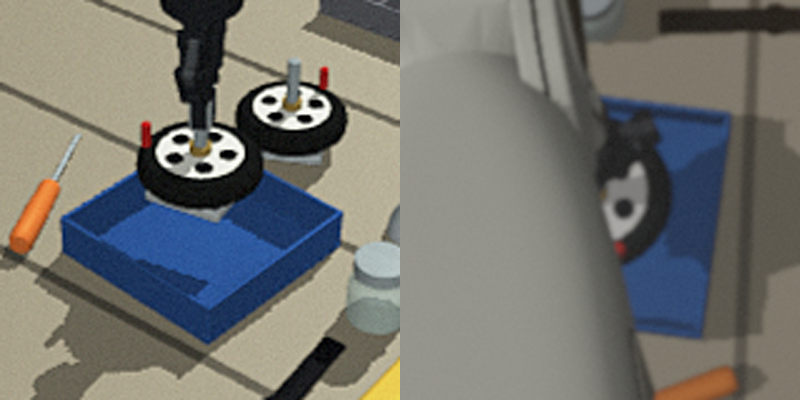

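The unit hangs centred over the bin (hub px (200,150), level). Lowering it.

Request:
step_arm:
  series:
    - {"x":0,"y":0,"z":-1.5,"twist":0,"jaw":0.5}
    - {"x":0,"y":0,"z":-3,"twist":0,"jaw":0.5}
    - {"x":0,"y":0,"z":-4.5,"twist":0,"jaw":0.5}
    - {"x":0,"y":0,"z":-5.5,"twist":0,"jaw":0.5}
    - {"x":0,"y":0,"z":-6.2,"twist":0,"jaw":0.5}
    - {"x":0,"y":0,"z":-6.6,"twist":0,"jaw":0.5}
    - {"x":0,"y":0,"z":-6.6,"twist":0,"jaw":0.5}
    - {"x":0,"y":0,"z":-6.6,"twist":0,"jaw":0.5}
    - {"x":0,"y":0,"z":-6.6,"twist":0,"jaw":0.5}

```text
clock: 16.22
eef_pos: [0.54, 0.1227, 0.0884]
tool_rot: [0.607, -0.373, -0.59, -0.379]
ft_force: [0.1, 0.5, -7.5]
grip_width: 0.0122
```

Request:
step_arm:
  series:
    - {"x":0,"y":0,"z":-0.2,"twist":0,"jaw":0.5}
    - {"x":0,"y":0,"z":-0.4,"twist":0,"jaw":0.5}
    - {"x":0,"y":0,"z":-0.5,"twist":0,"jaw":0.5}
    - {"x":0,"y":0,"z":-0.6,"twist":0,"jaw":0.5}
    - {"x":0,"y":0,"z":-0.6,"twist":0,"jaw":0.5}
    - {"x":0,"y":0,"z":-0.6,"twist":0,"jaw":0.5}

```text
clock: 16.72
eef_pos: [0.5401, 0.1225, 0.083]
tool_rot: [0.607, -0.373, -0.59, -0.379]
ft_force: [-2.2, -2.2, -1.2]
grip_width: 0.0118
```

Request:
step_arm:
  series:
    - {"x":0,"y":0,"z":-0.1,"twist":0,"jaw":0.5}
    - {"x":0,"y":0,"z":-0.1,"twist":0,"jaw":0.5}
    - {"x":0,"y":0,"z":-0.1,"twist":0,"jaw":0.5}

```text
clock: 16.97
eef_pos: [0.5402, 0.1224, 0.0829]
tool_rot: [0.608, -0.373, -0.59, -0.379]
ft_force: [-3.8, -2.1, 5.8]
grip_width: 0.0115
```

```bash
python3 snap.py bin2 .54 .123; python3 -c "
from h import *
o=bot.get_obs();print(o['eef_pos'],yaw(o),o['ft_force'],o['grip_width'])"
```

```text
16.9667 [0.5402 0.1224 0.0829] [ 0.23  0.44 -0.12  0.99 -0.01 -0.22] [-3.79 -2.14  5.77]
scene axle [0.5473 0.1152]
scene peg [0.4915 0.0967] 35 ang -151.6 r 0.0552
top axle None
[0.54021173 0.12238717 0.08289816] 115.75115339037238 [-3.96408202 -2.89537054  5.29615727] 0.011656836565518068
```

View pics/bin2.png

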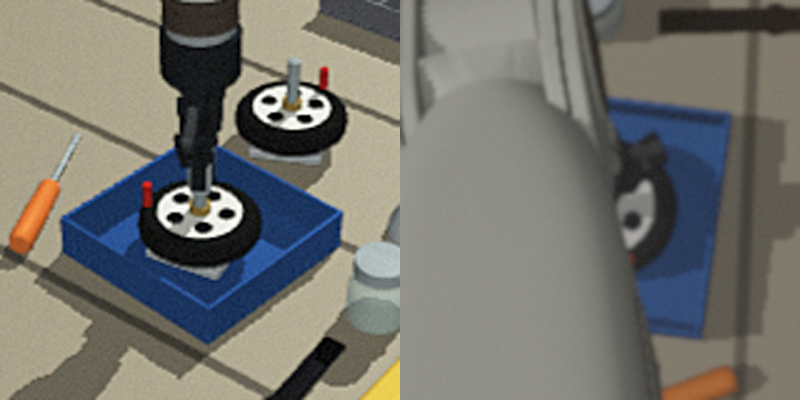

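The wheel is seated centred in the bin (hub px (200,210)) and its weight rests on the floor. Releasing and raising.

Request:
step_arm:
  series:
    - {"x":0,"y":0,"z":0,"twist":0,"jaw":5}
    - {"x":0,"y":0,"z":0,"twist":0,"jaw":8.5}
    - {"x":0,"y":0,"z":0,"twist":0,"jaw":8.5}
    - {"x":0,"y":0,"z":0,"twist":0,"jaw":8.5}
    - {"x":0,"y":0,"z":0,"twist":0,"jaw":8.5}
    - {"x":0,"y":0,"z":2,"twist":0,"jaw":8.5}
    - {"x":0,"y":0,"z":5,"twist":0,"jaw":8.5}
    - {"x":0,"y":0,"z":9,"twist":0,"jaw":8.5}
    - {"x":0,"y":0,"z":13,"twist":0,"jaw":8.5}
    - {"x":0,"y":0,"z":13,"twist":0,"jaw":8.5}

```text
clock: 17.9
eef_pos: [0.5449, 0.1235, 0.2219]
tool_rot: [0.611, -0.369, -0.586, -0.383]
ft_force: [0.9, 0.0, 0.8]
grip_width: 0.0852
```

Request:
step_arm:
  series:
    - {"x":-25,"y":0,"z":0,"twist":0,"jaw":8.5}
    - {"x":-25,"y":0,"z":0,"twist":0,"jaw":8.5}
    - {"x":-25,"y":0,"z":0,"twist":0,"jaw":8.5}
    - {"x":-25,"y":0,"z":0,"twist":0,"jaw":8.5}
    - {"x":-25,"y":0,"z":0,"twist":0,"jaw":8.5}
    - {"x":-25,"y":0,"z":0,"twist":0,"jaw":8.5}
    - {"x":-25,"y":0,"z":0,"twist":0,"jaw":8.5}
    - {"x":-25,"y":0,"z":0,"twist":0,"jaw":8.5}

```text
clock: 18.57
eef_pos: [0.2938, 0.1236, 0.2222]
tool_rot: [0.612, -0.368, -0.586, -0.383]
ft_force: [0.9, 0.3, 0.0]
grip_width: 0.085
```

```bash
python3 snap.py fin .54 .123; python3 snap.py f1 .505 .3325;python3 snap.py f3 .535 -.319; python3 - <<'E'
from h import *
p,d=bot.camera("top");P=cloud("top",d)
r=np.hypot(P[...,0]-.54,P[...,1]-.123);print("bin axle top z",np.percentile(P[(r<.03)&(P[...,2]>.09)&(P[...,2]<.13),2],95))
h=cv2.cvtColor(p,cv2.COLOR_RGB2HSV);b=(h[...,0]>100)&(h[...,0]<125)&(h[...,1]>120)&(r<.2)&(abs(P[...,2]-.045)<.006)
print(cv2.minAreaRect(P[b][:,:2].astype(np.float32)*1000))
m=(r<.075)&(abs(P[...,2]-.051)<.006)&~b;q=P[m];A=np.c_[q[:,:2],np.ones(len(q))];print("tilt plane",np.linalg.lstsq(A,q[:,2],rcond=None)[0])
cv2.imwrite("pics/topfin.png",p[:,:,::-1])
E
```

```text
18.5667 [0.2938 0.1236 0.2222] [ 0.42 -0.15 -0.44  1.25 -0.02 -0.04] [0.88 0.29 0.03]
scene axle [0.5405 0.1202]
scene peg [0.4915 0.0969] 37 ang -151.7 r 0.055
top axle [0.5403 0.1192]
top peg [0.4932 0.0948] 15 ang -148.9 r 0.0546
18.6667 [0.2959 0.124  0.2224] [ 0.41 -0.15 -0.43  1.25 -0.02 -0.04] [ 0.22  0.63 -0.55]
scene axle [0.5037 0.3347]
scene peg [0.5075 0.3866] 25 ang 87.3 r 0.0542
top axle [0.5041 0.3312]
top peg [0.5098 0.3838] 10 ang 84.7 r 0.0515
18.7667 [0.2961 0.1238 0.222 ] [ 0.41 -0.15 -0.43  1.25 -0.02 -0.04] [ 0.46 -0.33 -0.67]
scene axle [ 0.5341 -0.3191]
scene peg [ 0.5848 -0.305 ] 56 ang 15.7 r 0.0518
top axle [ 0.535  -0.3183]
top peg [ 0.5852 -0.3051] 19 ang 15.5 r 0.052
bin axle top z 0.11334188822314156
((537.5279541015625, 124.48074340820312), (196.4821014404297, 197.9198760986328), 84.75721740722656)
tilt plane [0.00229163 0.00108193 0.04945718]
```

View pics/fin.png

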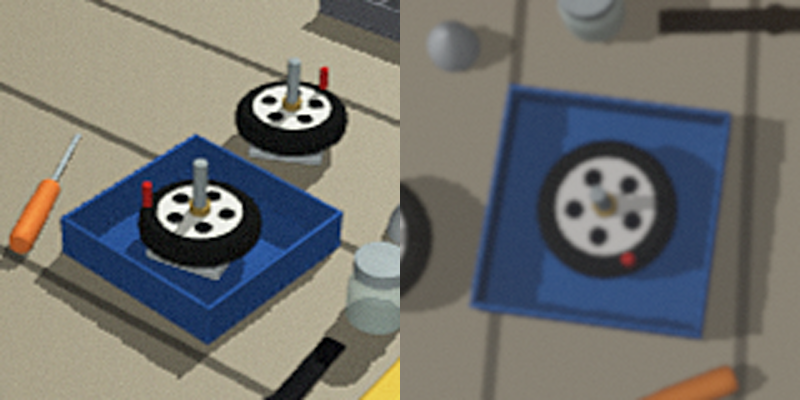

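The unit stands upright in the bin (hub px (603,205) right), about 3 mm off centre, and its top is at about 0.111–0.113 m as it should be. The good wheels have not shifted, and the arm is clear of everything.

```bash
python3 -c "
from workcell import bot
print(bot.job_done(), bot.get_obs()['clock'])"
```

```text
the job is handed in; nothing more can be done
the job is handed in; nothing more can be done
```

The binding wheel is standing upright in the blue bin, and I handed the job in about 19 s into the run. It gives no verdict, so what follows rests on my own measurements.

**Finding the binding wheel:** I pushed each wheel by its peg, all of them more than a quarter turn.
- **Left and right wheels:** these are sound. They kept turning after the push stopped, by about 35° and 13°.
- **Middle wheel (W2):** this is the binding one. Its peg stopped with the finger and did not move again in any later picture.

**Moving it:** I gripped W2 by its axle and lifted it level, reading about 7.5 N. I then lowered it until its weight rested on the bin floor, released it and backed the arm away.

**Last checks:**
- **W2 in the bin:** its axle is about 3–4 mm from the bin centre. It is tilted less than 0.2°, and its axle top reads 0.113 m against an expected 0.111 m.
- **Good wheels:** both are within 2 mm of where they started.
- **Arm:** it touches nothing.

**What disagreed:**
- **Camera offset:** the two cameras differed by 4–7 mm in raw position, more than the stated 2 mm, so I used their average.
- **Bin centre:** the scene camera's bin-rim fit was poor, so the centre comes from the top camera with half that offset applied.

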